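# Open the humidifier's pressure cap

### The job

Open the desktop humidifier for refilling: turn its blue pressure cap counter-clockwise until you feel the first stop, press it down until it bottoms, and keep it pressed while you turn it on past the stop; then lift it out and set it down gently and upright in the black drip tray. Force nothing: the plastic stops break under a hard push or twist. Leave the mug, the ink bottle and the tape roll where they are.

Things in the scene. Friction and masses are not known exactly. Their poses are not given: they have to be found in the camera images.
- neck (a point): Centre of the rim of the round filler neck (62 mm across) on top of the humidifier, 122 mm above the desk. z up, x along the humidifier's depth. The closed cap's grip bar lies within 5 degrees of this x axis. Angles of the cap below are counted from this axis, counter-clockwise seen from above.
- cap_grip (a point): Centre of the grip bar on the blue cap, 26 mm above the neck rim when closed; x along the bar, z up. The bar is 48 mm long, 12 mm thick, 25 mm high, to be pinched across its thickness from above; its top is 12 mm above this point, the cap's disc (73 mm across) 12 mm below it.
- cap: The loose blue cap, about 80 g; origin at the foot of its plug, 35 mm below cap_grip, on which it can stand; axes as cap_grip. The plug is 30 mm thick with 2 mm of play sideways in the neck; its two lugs lie along the bar's direction, tips 24 mm from the axis. A spring (5 N, 1 N more per mm) holds the lugs up under the neck's roof.
- humidifier: White humidifier, 146 x 126 mm, top 100 mm above the desk, fixed; origin under its centre, axes as neck. The first stop lies somewhere from 17 to 39 degrees, different each time, hidden: it is found by feel (torque, below 0.1 Nm before, rises sharply). A stop breaks at over 60 N between cap and humidifier (about 1 Nm of twist).
- track (a point): Bottom of the cap's track inside the neck, on its axis, 16 mm below the rim. Only within about 5 degrees before the first stop can the cap be pressed down, by 7 mm to this hard bottom (spring then 12 N); before that a ledge stops it after 2 mm. Pressed over 5 mm it passes the stop. From 73 degrees it is free to come straight up; the last stop is at 92 degrees.
- tray: Black square drip tray, fixed, 140 x 140 mm outside, 16 mm high, walls and floor 4 mm thick; origin at the centre of its underside, z up.
- mug_mid (a point): Orange mug, 81 x 113 x 101 mm, bystander; point on its axis 50 mm above the desk.
- ink_mid (a point): Blue ink bottle, 45 mm across, 84 mm high, bystander; point on its axis 30 mm above the desk.
- tape_mid (a point): Roll of tan tape lying flat, 106 mm across, 25 mm high, bystander; point at its centre.
There are look-alikes about, which are no part of the job. Several things have the shape of the cap; the one meant has the colours described above.

How it is judged:
By the outcome, as a careful person would: the job done as asked, in the order asked, and still so for the second after the job is handed in, with the robot touching nothing.
It also fails if it takes over 64 s, if anything falls off the work surface, if the arm or the gripper's body presses on something with over 40 N, if the wrist force passes 120 N, or if a joint passes its speed limit or range.

### The arm

A 6-joint arm with a two-finger parallel gripper is mounted at the origin on a cart in front of the work surface, level with it; the furniture and walls round the work are solid. World frame = base frame: x ahead of the robot, y to its left, z up, the work surface at z = 0. Lengths are in m, angles in degrees, forces in N, time in s.
With the tool pointing down it reaches from about 0.4 to 0.825 m from the base axis. Payload 7 kg.
Tool frame: the origin (TCP) lies midway between the tips of the shut fingers; the grasp point (between the pads) lies 19 mm behind it; z points along the fingers, y is the direction in which the jaws open and shut (so a half turn about z gives the same grasp; the last joint's range is limited). The gripper opens to 88 mm and grips with 3 to 60 N. Pads are 19 mm wide; open, the fingers measure 130 mm over their backs; the gripper's body (78 mm by 193 mm) begins 47 mm behind the grasp point.
Start: joints at [16.507, 20.546, 0.682, 0, -70.136, -16.507], TCP at [0.675, -0, 0.227] pointing down, gripper open.
Joint ranges: [-176.03, 176.03], [-82.01, 121.73], [-58.28, 71.71], [-173.87, 95.51], [-174.79, -0.11], [-173.66, 173.66]. Speed limits (degrees/s): [136.94, 136.94, 172.46, 180, 180, 180].

### API

Orientations are given as [roll, pitch, yaw] about the fixed x, y, z axes, in that order (R = Rz(yaw) Ry(pitch) Rx(roll)).
In Python, from plant import r gives the robot as it stands.
- The arm moves only by the tool carry_out, never from a script. Its argument "motion" is one flat list of numbers, 7 for each row, row after row: the turn, a rotation vector about the tool's x, y, z in degrees, then the shift along the tool's x, y, z in cm, then the finger opening in cm, from 0 to 8.76. A call has 1 to 20 rows; each row shifts and turns the commanded pose from where the row before left it, along the tool's axes as they then stand; what a row does not reach is not made up. A row lasts 1/12 s, in which the tool goes at most 41.7 mm and 7.16 degrees, less where a joint would pass 70% of its speed; a pose out of reach is approached as far as the arm can. A call is refused whole if a number of a shift passes 4.17 or a number of a turn 7.16, either way. A call with a gripper value outside its range is refused whole. The fingers move at their own pace and stop on an object; "grip_force" is the grip in N (left out, the last holds). Time passes only in rows, so rows that do not move let the fingers close. It gives the time, the measured TCP pose, the force and the opening at its end, in the units of the state.
- r.get_state(): the state, without advancing time (a new reading comes with each control period).
- r.capture(name): name is "scene" or "side" or "wrist"; returns a dict with "pixels" (480x640x3 uint8, red, green, blue), "K" (3x3 intrinsics, pixels), "R" (3x3) and "t" (3): a world point X has camera coordinates R X + t. Camera axes: x right, y down, z forward; pixel columns grow to the right and rows downward; lengths in m; the calibration is good to about 2 mm. A picture is of the moment at which its call begins. There is no depth.
- r.close_job(): hands the job in, once; it reports no verdict.
The state is a dict: "time_s": time; "joints": joint angles; "qd": joint speeds; "joint_torque": joint torques, N m; "tcp_pos": TCP position; "eef_rot": TCP orientation; "contact_force": force on the tool from outside, world axes, zero at the start; "moment": the same for the moment, N m; "gripper_width": finger opening in m.
Only numpy, scipy, OpenCV 4.12 (cv2) and the standard library are available. Lean on these libraries where they do the work, as an engineer would, in place of code of your own. Each camera call takes 0.05 s, during which the arm holds its last target. There are 200 camera calls.

## Working session

There is one attempt and no reset: what is moved stays moved. The work goes in short steps, Python scripts to look and compute and a tool call to move; the robot and the scene stay as the last step left them, time stands still between calls to the robot, and variables do not carry over. Pictures are saved under pics/ and viewed, about 8 in all and at most 12, crops included, and the job is handed in when it is done.

Besides the shell and the picture viewer there is one more tool, called after "Emit:" by a JSON object that holds its "name" and its "arguments", one argument or row to a line. carry_out: Moves the arm, as the interface text tells. Its arguments: {"type":"object","properties":{"motion":{"type":"array"},"grip_force":{"type":"number"}},"required":["motion"]}

```bash
mkdir -p pics; ls; cat > h.py <<'E'
import numpy as np, cv2
from plant import r
def save(c,n): cv2.imwrite(f'pics/{n}.png',c['pixels'][:,:,::-1])
def ray_z(c,u,v,z):
    "world point on pixel ray at height z"
    d=c['R'].T@np.linalg.solve(c['K'],[u,v,1.]); o=-c['R'].T@c['t']
    return o+d*(z-o[2])/d[2]
def proj(c,X):
    p=c['K']@(c['R']@np.array(X)+c['t']); return p[:2]/p[2]
E
python3 - <<'E'
from h import *
cs=[r.capture(n) for n in('scene','side')]
for c,n in zip(cs,('scene','side')): save(c,n); np.savez('pics/'+n,**c); print(n,c['K'].tolist(),(-c['R'].T@c['t']).round(3))
print(r.get_state())
E
```

```text
pics
scene [[522.2674910863894, 0.0, 325.15055706218993], [0.0, 522.2674910863894, 237.95558669419583], [0.0, 0.0, 1.0]] [-0.153  0.925  0.676]
side [[478.37916778522856, 0.0, 315.6671119876604], [0.0, 478.37916778522856, 234.95857420380452], [0.0, 0.0, 1.0]] [0.282 1.136 0.626]
{'time_s': 0.1, 'joints': array([ 1.65058946e+01,  2.05868091e+01,  6.39714445e-01, -1.90731633e-02,
       -7.01386652e+01, -1.65060551e+01]), 'qd': array([ 0.00059856, -0.16189905,  0.22000426,  0.03960231,  0.01919895,
       -0.028467  ]), 'joint_torque': array([-1.42273191e-03, -5.84165347e+01,  2.93752134e+01,  7.01551259e+00,
        1.01412315e-02, -6.66964229e-05]), 'tcp_pos': array([ 6.74546056e-01, -3.51066122e-05,  2.25723345e-01]), 'eef_rot': array([ 1.79912679e+02, -7.17602705e-03, -9.00066484e+01]), 'contact_force': array([-0.89592693, -0.11099341, -0.03076097]), 'moment': array([0.01704188, 0.03914438, 0.03404238]), 'gripper_width': 0.08768544988791638}
```

View pics/scene.png

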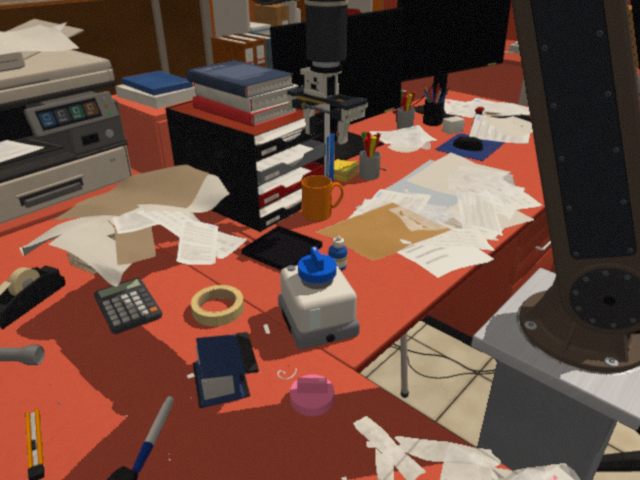

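View pics/side.png

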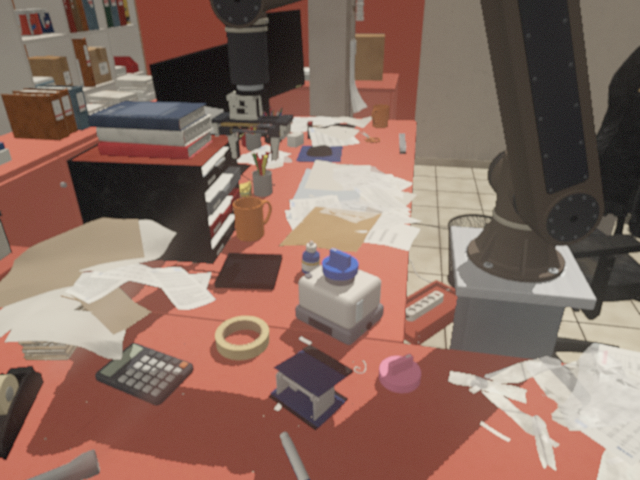

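The scene picture shows the blue cap on the white humidifier at (318,268), the black tray at (283,249), the mug at (317,197), the ink bottle at (339,252) and the tape at (217,306). 

What could be mistaken for the cap is the pink look-alike at (312,393) and the ink bottle's blue top at (339,245). What could be mistaken for the tray is the navy stand at (220,365). I choose the blue cap at (318,268) and the black tray at (283,249), and check both in a close crop.

```bash
python3 - <<'E'
from h import *
L={n:np.load(f'pics/{n}.npz') for n in('scene','side')}
a=cv2.resize(L['scene']['pixels'][215:350,230:370],None,fx=4,fy=4,interpolation=2)
cv2.imwrite('pics/crop1.png',a[:,:,::-1])
S,D=L['scene'],L['side']
def tri(p,q):
    P=[c['K']@np.c_[c['R'],c['t']] for c in(S,D)]
    X=cv2.triangulatePoints(P[0],P[1],np.array(p,float),np.array(q,float));return (X[:3]/X[3]).ravel().round(3)
print('cap',tri((318,266),(341,266)),ray_z(S,317,271,.132),ray_z(D,340,270,.132))
print('tray',ray_z(S,283,249,.016),ray_z(D,250,271,.016))
print('ink',ray_z(S,339,255,.03),'mug',ray_z(S,317,198,.05),ray_z(D,249,220,.05),'tape',ray_z(S,217,306,.0125))
E
```

```text
cap [0.399 0.327 0.129] [0.38716538 0.34226418 0.132     ] [0.3969813  0.34948719 0.132     ]
tray [0.62507388 0.20446344 0.016     ] [0.63625744 0.20815571 0.016     ]
ink [0.49503134 0.15150414 0.03      ] mug [ 7.03464927e-01 -2.35812326e-04  5.00000000e-02] [0.70338504 0.00587566 0.05      ] tape [0.57106214 0.4435581  0.0125    ]
```

View pics/crop1.png

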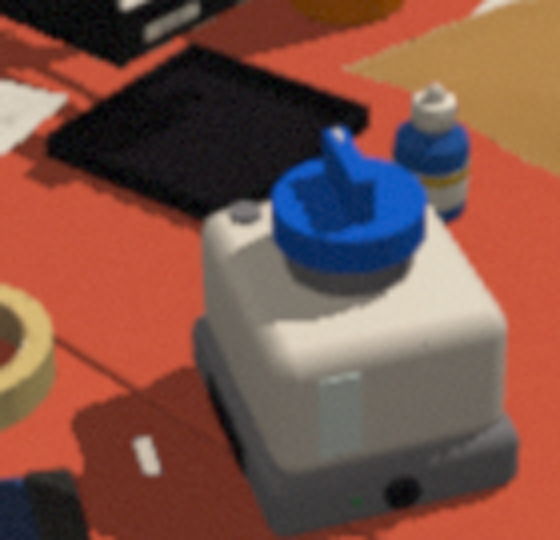

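The crop confirms it: blue cap with an upright bar on a grey neck, bar running from about crop (335,135) to (372,200). The empty black tray is behind it, and the ink bottle stands to its right.

```bash
python3 - <<'E'
from h import *
S=dict(np.load('pics/scene.npz')); D=dict(np.load('pics/side.npz'))
f=lambda x,y,z: ray_z(S,x/4+230-.4,y/4+215-.4,z)[:2].round(4)
print('disc',f(349,207,.136))
print('bar ends top',f(335,132,.160),f(372,185,.160))
print('hum front', f(280,530,0),f(515,470,0),f(200,340,.03),f(280,500,.03))
print('tray',[f(*p,.016) for p in((50,145),(195,47),(367,110))], f(215,228,.0))
print('drawers corner bottom S',ray_z(S,270,222,0)[:2],ray_z(S,300,210,0)[:2],'D',ray_z(D,196,258,0)[:2])
E
```

```text
disc [0.3937 0.3356]
bar ends top [0.4169 0.32  ] [0.3738 0.3418]
hum front [0.3717 0.4078] [0.3166 0.301 ] [0.4752 0.3586] [0.3623 0.4166]
tray [array([0.6907, 0.2754]), array([0.7127, 0.1361]), array([0.5788, 0.1195])] [0.5734 0.2543]
drawers corner bottom S [0.76713981 0.1156412 ] [0.75606759 0.01265469] D [0.80388943 0.14822436]
```

Emit:
{"name": "carry_out", "arguments": {
  "motion": [0,0,0,-2.1,1.75,-0.15,8.7,0,0,0,-2.1,1.75,-0.15,8.7,0,0,0,-2.1,1.75,-0.15,8.7,0,0,0,-2.1,1.75,-0.15,8.7,0,0,0,-2.1,1.75,-0.15,8.7,0,0,0,-2.1,1.75,-0.15,8.7,0,0,0,-2.1,1.75,-0.15,8.7,0,0,0,-2.1,1.75,-0.15,8.7,0,0,0,-2.1,1.75,-0.15,8.7,0,0,0,-2.1,1.75,-0.15,8.7,0,0,0,-2.1,1.75,-0.15,8.7,0,0,0,-2.1,1.75,-0.15,8.7,0,0,0,-2.1,1.75,-0.15,8.7,0,0,0,-2.1,1.75,-0.15,8.7,0,0,0,-2.1,1.75,-0.15,8.7,0,0,0,-2.1,1.75,-0.15,8.7]
}}

```text
time_s: 1.43
tcp_pos: [0.3938, 0.3367, 0.2504]
eef_rot: [180.0, -0.0, -90.0]
contact_force: [0.5, 0.4, 0.2]
gripper_width: 0.0873
```

Emit:
{"name": "carry_out", "arguments": {
  "motion": [0,0,-7,0,0,0,8.7,0,0,-7,0,0,0,8.7,0,0,-7,0,0,0,8.7,0,0,-7,0,0,0,8.7,0,0,-7,0,0,0,8.7,0,0,-7,0,0,0,8.7,0,0,-7,0,0,0,8.7,0,0,-7,0,0,0,8.7,0,0,-7,0,0,0,8.7,0,0,0,0,0,0,8.7,0,0,0,0,0,0,8.7]
}}

```text
time_s: 2.35
tcp_pos: [0.3948, 0.3358, 0.2503]
eef_rot: [180.0, 0.0, -27.2]
contact_force: [1.2, -0.4, -0.5]
gripper_width: 0.0869
```

```bash
python3 - <<'E'
from h import *
c=r.capture('wrist'); save(c,'w1'); np.savez('pics/w1',**c)
s=r.get_state(); print(s['tcp_pos'],s['eef_rot'],s['joints'],(-c['R'].T@c['t']))
print(proj(c,(.394,.336,.136)))
E
```

```text
[0.39485586 0.33587538 0.25036967] [ 1.79976630e+02  7.22882064e-03 -2.72523470e+01] [ 6.20952568e+01  4.80706410e+00 -1.66849648e+01 -7.48132488e-03
 -6.85314218e+01  6.55137191e-01] [0.46880733 0.29744499 0.41049075]
[320.21582856 233.89439428]
```

View pics/w1.png

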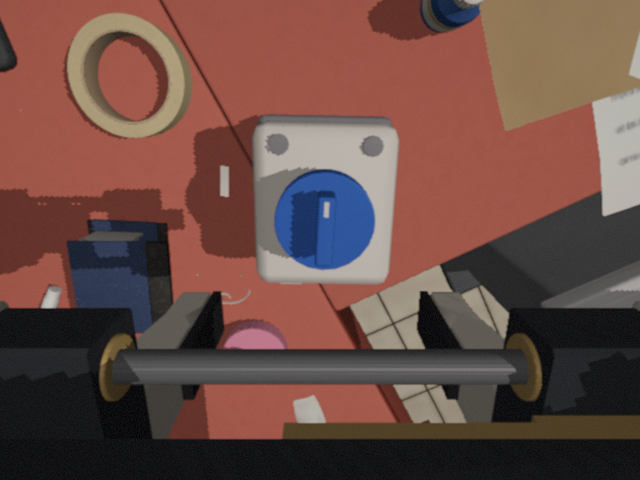

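The wrist picture shows the disc centred near (325,219) and the bar from about (327,192) to (325,265). I'll fit these numerically.

```bash
python3 - <<'E'
from h import *
c=dict(np.load('pics/w1.npz')); im=c['pixels']
hsv=cv2.cvtColor(im,cv2.COLOR_RGB2HSV)
m=cv2.inRange(hsv,(105,150,40),(125,255,255)); m[:160]=0;m[285:]=0;m[:,:260]=0;m[:,390:]=0
cnt=max(cv2.findContours(m,0,1)[0],key=cv2.contourArea); h=cv2.convexHull(cnt)
e=cv2.fitEllipse(h); print(e)
print('centre .136',ray_z(c,*e[0],.136),'.133',ray_z(c,*e[0],.133), 'px/mm',)
a=cv2.resize(im[165:280,265:385],None,fx=5,fy=5,interpolation=2); cv2.imwrite('pics/w1c.png',a[:,:,::-1])
# true disc projected at candidate centre
for z in(.136,.126):
  for cx in [(.394,.336)]:
    t=np.arange(0,360,5)*np.pi/180
    P=np.array([proj(c,(cx[0]+.0365*np.cos(k),cx[1]+.0365*np.sin(k),z)) for k in t]); print(z,P.min(0),P.max(0))
print('mask',h[:,0].min(0),h[:,0].max(0))
E
```

```text
((323.9532775878906, 219.25970458984375), (98.35108184814453, 98.41935729980469), 122.78025817871094)
centre .136 [0.40255554 0.32856892 0.136     ] .133 [0.40183145 0.32890909 0.133     ] px/mm
0.136 [270.03797978 184.02840287] [370.40188675 279.99754342]
0.126 [271.65101055 181.63859225] [368.79069282 274.81710107]
mask [275 170] [373 268]
```

View pics/w1c.png

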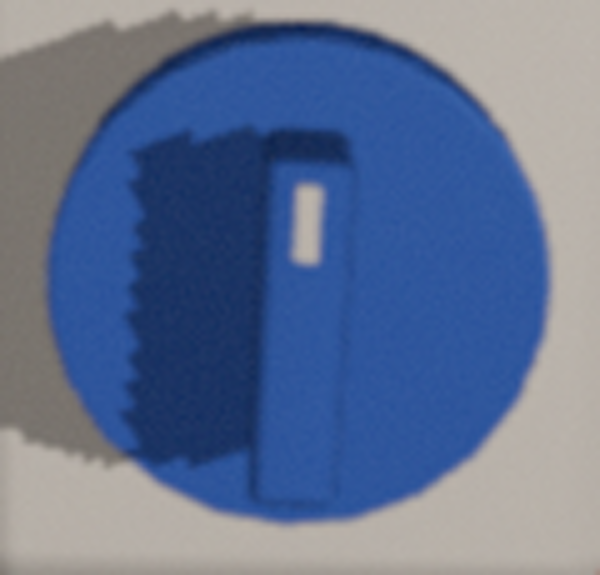

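```bash
python3 - <<'E'
from h import *
c=dict(np.load('pics/w1.npz'))
f=lambda x,y,z: ray_z(c,x/5+265-.4,y/5+165-.4,z)[:2]
print('disc',f(299,276,.136))
a,b=f(293.5,498,.16),f(311,163,.16); d=b-a
print('bar',(a+b)/2,np.linalg.norm(d),np.degrees(np.arctan2(d[1],d[0])), 'width',np.linalg.norm(f(252,497,.16)-f(335,500,.16)))
g=lambda u,v:ray_z(c,u,v,.095)[:2]
for p,q in(((256,270),(259,130)),((390,270),(396,130)),((262,121),(392,121))):
  d=g(*q)-g(*p); print('hum edge',np.degrees(np.arctan2(d[1],d[0])))
ctr=(a+b)/2; s=r.get_state(); R=np.array
from scipy.spatial.transform import Rotation as Ro
T=Ro.from_euler('xyz',s['eef_rot'],degrees=True).as_matrix()
print('tool shift cm to (0.402,.329,z) ',100*T.T@(np.r_[(f(299,276,.136)+ctr)/2,.129]-s['tcp_pos']))
E
```

```text
disc [0.4020506 0.3284661]
bar [0.40049192 0.32908443] 0.04638546601914478 -29.90452527350509 width 0.01131749017099269
hum edge -31.266121104013312
hum edge -26.403475547751754
hum edge -117.26082761222195
tool shift cm to (0.402,.329,z)  [ 0.8969816   0.33248049 12.13699023]
```

Emit:
{"name": "carry_out", "arguments": {
  "motion": [0,0,1.4,0.42,0.17,0,8.7,0,0,1.3,0.42,0.17,0,8.7,0,0,0,0,0,1.5,8.7,0,0,0,0,0,1.5,8.7,0,0,0,0,0,1.5,8.7,0,0,0,0,0,1.5,8.7,0,0,0,0,0,1.5,8.7,0,0,0,0,0,1.5,8.7,0,0,0,0,0,0.7,8.7,0,0,0,0,0,0.5,8.7,0,0,0,0,0,0.4,8.7,0,0,0,0,0,0.2,8.7,0,0,0,0,0,0.1,8.7,0,0,0,0,0,0,8.7]
}}

```text
time_s: 3.57
tcp_pos: [0.401, 0.3293, 0.1419]
eef_rot: [-180.0, -0.0, -29.7]
contact_force: [-0.3, 0.3, 0.6]
gripper_width: 0.0869
```

```bash
python3 - <<'E'
from h import *
s=r.get_state(); print({k:s[k].round(4) if hasattr(s[k],'round') else s[k] for k in('tcp_pos','eef_rot','contact_force','moment','time_s')})
c=r.capture('wrist'); save(c,'w2')
E
```

```text
{'tcp_pos': array([0.401 , 0.3293, 0.1419]), 'eef_rot': array([-1.799649e+02, -4.000000e-03, -2.971290e+01]), 'contact_force': array([-0.3216,  0.2814,  0.5771]), 'moment': array([-0.081 ,  0.0786, -0.0332]), 'time_s': 3.5667}
```

View pics/w2.png

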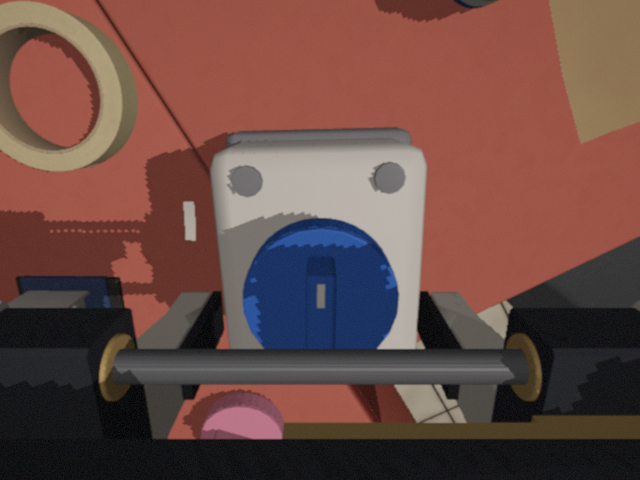

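The picture shows the bar upright and centred between the open fingers, at about (320,300). I'll lower 2.5 mm and close.

Emit:
{"name": "carry_out", "arguments": {
  "motion": [0,0,0,0,0,0.15,8.7,0,0,0,0,0,0.1,6,0,0,0,0,0,0,4,0,0,0,0,0,0,2.5,0,0,0,0,0,0,1.5,0,0,0,0,0,0,0.8,0,0,0,0,0,0,0.5,0,0,0,0,0,0,0.5,0,0,0,0,0,0,0.5,0,0,0,0,0,0,0.5,0,0,0,0,0,0,0.5,0,0,0,0,0,0,0.5,0,0,0,0,0,0,0.5,0,0,0,0,0,0,0.5],
  "grip_force": 40
}}

```text
time_s: 4.78
tcp_pos: [0.4009, 0.3291, 0.1391]
eef_rot: [-180.0, 0.0, -29.7]
contact_force: [-0.9, -0.0, -0.0]
gripper_width: 0.0117
```

```bash
cat >> h.py <<'E'
def st():
    s=r.get_state(); print({k:np.round(s[k],4).tolist() for k in('time_s','tcp_pos','eef_rot','contact_force','moment','gripper_width')})
E
python3 -c "from h import *; st()"
```

```text
{'time_s': 4.7833, 'tcp_pos': [0.4009, 0.3291, 0.1391], 'eef_rot': [-179.994, 0.001, -29.6989], 'contact_force': [-0.8668, -0.0199, -0.0071], 'moment': [-0.0153, 0.0412, -0.0188], 'gripper_width': 0.0117}
```

Emit:
{"name": "carry_out", "arguments": {
  "motion": [0,0,-2,0,0,0,0.5,0,0,-2,0,0,0,0.5,0,0,-2,0,0,0,0.5,0,0,-2,0,0,0,0.5,0,0,-2,0,0,0,0.5,0,0,-2,0,0,0,0.5,0,0,-1.5,0,0,0,0.5,0,0,0,0,0,0,0.5]
}}

```text
time_s: 5.45
tcp_pos: [0.4008, 0.3291, 0.1391]
eef_rot: [-180.0, -0.0, -16.1]
contact_force: [0.9, -0.4, 0.2]
gripper_width: 0.0114
```

```bash
python3 -c "from h import *; st()"
```

```text
{'time_s': 5.45, 'tcp_pos': [0.4008, 0.3291, 0.1391], 'eef_rot': [-179.9993, -0.0002, -16.1348], 'contact_force': [0.924, -0.4098, 0.1925], 'moment': [-0.1221, 0.0884, 0.0134], 'gripper_width': 0.0114}
```

Emit:
{"name": "carry_out", "arguments": {
  "motion": [0,0,-1,0,0,0,0.5,0,0,-1,0,0,0,0.5,0,0,0,0,0,0,0.5]
}}

```text
time_s: 5.7
tcp_pos: [0.4008, 0.3291, 0.1391]
eef_rot: [180.0, 0.0, -14.1]
contact_force: [0.2, -0.6, -0.3]
gripper_width: 0.0119
```

```bash
python3 -c "from h import *; st()"
```

```text
{'time_s': 5.7, 'tcp_pos': [0.4008, 0.3291, 0.1391], 'eef_rot': [179.9988, 0.0004, -14.1367], 'contact_force': [0.1722, -0.6198, -0.2857], 'moment': [-0.1404, 0.1231, 0.0085], 'gripper_width': 0.0119}
```

Emit:
{"name": "carry_out", "arguments": {
  "motion": [0,0,-1,0,0,0,0.5,0,0,-1,0,0,0,0.5,0,0,0,0,0,0,0.5]
}}

```text
time_s: 5.95
tcp_pos: [0.4009, 0.3291, 0.1391]
eef_rot: [180.0, -0.0, -12.1]
contact_force: [-0.4, -0.3, 1.0]
gripper_width: 0.0118
```

```bash
python3 -c "from h import *; st()"
```

```text
{'time_s': 5.95, 'tcp_pos': [0.4009, 0.3291, 0.1391], 'eef_rot': [179.9991, -0.003, -12.1136], 'contact_force': [-0.4312, -0.2578, 1.0152], 'moment': [-0.1331, 0.1193, 0.0258], 'gripper_width': 0.0118}
```

Emit:
{"name": "carry_out", "arguments": {
  "motion": [0,0,-1,0,0,0,0.5,0,0,-1,0,0,0,0.5,0,0,0,0,0,0,0.5]
}}

```text
time_s: 6.2
tcp_pos: [0.4009, 0.3291, 0.1391]
eef_rot: [180.0, -0.0, -10.1]
contact_force: [0.3, -0.8, 1.2]
gripper_width: 0.0116
```

```bash
python3 -c "from h import *; st()"
```

```text
{'time_s': 6.2, 'tcp_pos': [0.4009, 0.3291, 0.1391], 'eef_rot': [179.998, -0.001, -10.1082], 'contact_force': [0.2936, -0.8322, 1.2058], 'moment': [-0.211, 0.0808, -0.0022], 'gripper_width': 0.0116}
```

Emit:
{"name": "carry_out", "arguments": {
  "motion": [0,0,-1,0,0,0,0.5,0,0,-1,0,0,0,0.5,0,0,0,0,0,0,0.5]
}}

```text
time_s: 6.45
tcp_pos: [0.4009, 0.3291, 0.1391]
eef_rot: [180.0, -0.0, -8.1]
contact_force: [0.7, 0.3, 1.1]
gripper_width: 0.0118
```

```bash
python3 -c "from h import *; st()"
```

```text
{'time_s': 6.45, 'tcp_pos': [0.4009, 0.3291, 0.1391], 'eef_rot': [179.9996, -0.0013, -8.1074], 'contact_force': [0.7198, 0.2715, 1.1262], 'moment': [-0.229, 0.0628, -0.0109], 'gripper_width': 0.0118}
```

Emit:
{"name": "carry_out", "arguments": {
  "motion": [0,0,-1,0,0,0,0.5,0,0,-1,0,0,0,0.5,0,0,0,0,0,0,0.5]
}}

```text
time_s: 6.7
tcp_pos: [0.4009, 0.3291, 0.1391]
eef_rot: [-180.0, -0.0, -6.1]
contact_force: [-0.3, 0.4, 0.5]
gripper_width: 0.0118
```

```bash
python3 -c "from h import *; st()"
```

```text
{'time_s': 6.7, 'tcp_pos': [0.4009, 0.3291, 0.1391], 'eef_rot': [-179.9977, -0.0022, -6.1041], 'contact_force': [-0.3399, 0.3909, 0.5226], 'moment': [-0.1486, 0.0867, -0.0036], 'gripper_width': 0.0118}
```

Emit:
{"name": "carry_out", "arguments": {
  "motion": [0,0,-1,0,0,0,0.5,0,0,-1,0,0,0,0.5,0,0,0,0,0,0,0.5]
}}

```text
time_s: 6.95
tcp_pos: [0.4008, 0.3291, 0.1391]
eef_rot: [-180.0, 0.0, -4.1]
contact_force: [-0.8, -0.4, 0.6]
gripper_width: 0.0116
```

```bash
python3 -c "from h import *; st()"
```

```text
{'time_s': 6.95, 'tcp_pos': [0.4008, 0.3291, 0.1391], 'eef_rot': [-179.9991, 0.0, -4.1057], 'contact_force': [-0.8076, -0.3912, 0.6309], 'moment': [-0.1968, 0.0749, -0.0096], 'gripper_width': 0.0116}
```

Emit:
{"name": "carry_out", "arguments": {
  "motion": [0,0,-1,0,0,0,0.5,0,0,-1,0,0,0,0.5,0,0,0,0,0,0,0.5]
}}

```text
time_s: 7.2
tcp_pos: [0.4008, 0.3291, 0.1391]
eef_rot: [-180.0, -0.0, -2.1]
contact_force: [-1.2, 0.7, 0.6]
gripper_width: 0.0117
```

```bash
python3 -c "from h import *; st()"
```

```text
{'time_s': 7.2, 'tcp_pos': [0.4008, 0.3291, 0.1391], 'eef_rot': [-179.9975, -0.001, -2.1064], 'contact_force': [-1.1865, 0.6756, 0.5527], 'moment': [-0.1875, 0.0641, -0.0067], 'gripper_width': 0.0117}
```

Emit:
{"name": "carry_out", "arguments": {
  "motion": [0,0,-1,0,0,0,0.5,0,0,-1,0,0,0,0.5,0,0,0,0,0,0,0.5]
}}

```text
time_s: 7.45
tcp_pos: [0.4008, 0.3291, 0.1391]
eef_rot: [-180.0, -0.0, -0.1]
contact_force: [0.5, 0.1, 1.0]
gripper_width: 0.0116
```

```bash
python3 -c "from h import *; st()"
```

```text
{'time_s': 7.45, 'tcp_pos': [0.4008, 0.3291, 0.1391], 'eef_rot': [-179.9977, -0.0004, -0.1071], 'contact_force': [0.4723, 0.1231, 0.9791], 'moment': [-0.1642, 0.1053, -0.0163], 'gripper_width': 0.0116}
```

Emit:
{"name": "carry_out", "arguments": {
  "motion": [0,0,-1,0,0,0,0.5,0,0,-1,0,0,0,0.5,0,0,0,0,0,0,0.5]
}}

```text
time_s: 7.7
tcp_pos: [0.4008, 0.3291, 0.1391]
eef_rot: [-180.0, 0.0, 1.9]
contact_force: [-0.4, -0.5, 1.2]
gripper_width: 0.0117
```

```bash
python3 -c "from h import *; st()"
```

```text
{'time_s': 7.7, 'tcp_pos': [0.4008, 0.3291, 0.1391], 'eef_rot': [-179.9967, 0.0011, 1.8774], 'contact_force': [-0.4069, -0.4519, 1.153], 'moment': [-0.124, 0.0892, -0.2109], 'gripper_width': 0.0117}
```

Emit:
{"name": "carry_out", "arguments": {
  "motion": [0,0,-1,0,0,0,0.5,0,0,-1,0,0,0,0.5,0,0,0,0,0,0,0.5]
}}

```text
time_s: 7.95
tcp_pos: [0.4008, 0.3291, 0.1391]
eef_rot: [-180.0, 0.0, 3.9]
contact_force: [-0.3, -0.1, 1.6]
gripper_width: 0.012
```

```bash
python3 -c "from h import *; st(); c=r.capture('wrist'); save(c,'w3')"
```

```text
{'time_s': 7.95, 'tcp_pos': [0.4008, 0.3291, 0.1391], 'eef_rot': [-179.9919, 0.0023, 3.8613], 'contact_force': [-0.2882, -0.0677, 1.5941], 'moment': [-0.1064, 0.104, -0.5723], 'gripper_width': 0.012}
```

View pics/w3.png

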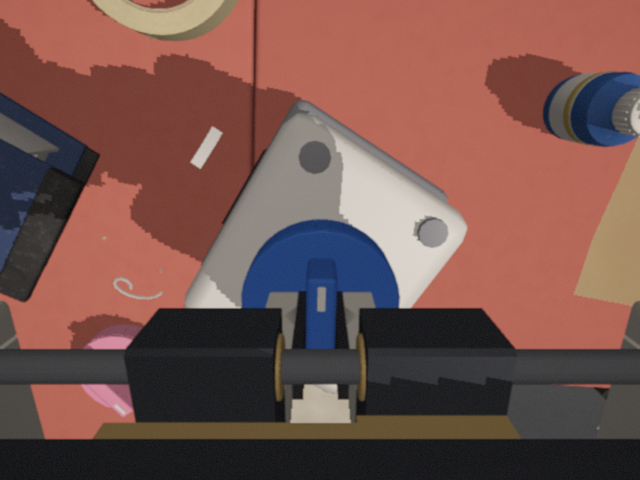

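Picture: the bar has turned with the gripper, since the humidifier now looks rotated about 33° relative to the tool. The torque rose sharply from about yaw 0.8°, which is the first stop. I'll back off to just before it and press gently.

Emit:
{"name": "carry_out", "arguments": {
  "motion": [0,0,2,0,0,0,0.5,0,0,1.5,0,0,0,0.5,0,0,1,0,0,0,0.5,0,0,0,0,0,0,0.5]
}}

```text
time_s: 8.33
tcp_pos: [0.4009, 0.3291, 0.1391]
eef_rot: [180.0, -0.0, -0.7]
contact_force: [-0.2, 0.2, 0.4]
gripper_width: 0.0115
```

```bash
python3 -c "from h import *; st()"
```

```text
{'time_s': 8.3333, 'tcp_pos': [0.4009, 0.3291, 0.1391], 'eef_rot': [179.9958, -0.0074, -0.7153], 'contact_force': [-0.1872, 0.2099, 0.4471], 'moment': [-0.082, 0.0483, -0.0409], 'gripper_width': 0.0115}
```

Emit:
{"name": "carry_out", "arguments": {
  "motion": [0,0,0,0,0,0.07,0.5,0,0,0,0,0,0.07,0.5,0,0,0,0,0,0.07,0.5,0,0,0,0,0,0.05,0.5,0,0,0,0,0,0,0.5,0,0,0,0,0,0,0.5],
  "grip_force": 50
}}

```text
time_s: 8.83
tcp_pos: [0.4009, 0.3291, 0.1368]
eef_rot: [-180.0, -0.0, -0.7]
contact_force: [-1.9, -0.8, 5.9]
gripper_width: 0.0116
```

```bash
python3 -c "from h import *; st()"
```

```text
{'time_s': 8.8333, 'tcp_pos': [0.4009, 0.3291, 0.1368], 'eef_rot': [-179.9887, -0.0203, -0.6617], 'contact_force': [-1.8836, -0.799, 5.8854], 'moment': [-0.4541, 0.6929, -0.0077], 'gripper_width': 0.0116}
```

Emit:
{"name": "carry_out", "arguments": {
  "motion": [0,0,0,0,0,0.05,0.5,0,0,0,0,0,0.05,0.5,0,0,0,0,0,0.05,0.5,0,0,0,0,0,0,0.5,0,0,0,0,0,0,0.5]
}}

```text
time_s: 9.25
tcp_pos: [0.401, 0.3291, 0.1355]
eef_rot: [-180.0, -0.0, -0.7]
contact_force: [-1.8, -1.8, 7.5]
gripper_width: 0.0117
```

```bash
python3 -c "from h import *; st()"
```

```text
{'time_s': 9.25, 'tcp_pos': [0.401, 0.3291, 0.1355], 'eef_rot': [-179.9865, -0.0239, -0.6615], 'contact_force': [-1.7534, -1.8159, 7.4882], 'moment': [-0.578, 0.7909, 0.0154], 'gripper_width': 0.0117}
```

Emit:
{"name": "carry_out", "arguments": {
  "motion": [0,0,0,0,0,0.05,0.5,0,0,0,0,0,0.05,0.5,0,0,0,0,0,0.05,0.5,0,0,0,0,0,0,0.5,0,0,0,0,0,0,0.5]
}}

```text
time_s: 9.67
tcp_pos: [0.401, 0.3291, 0.1341]
eef_rot: [-180.0, -0.0, -0.7]
contact_force: [-1.8, -0.8, 8.1]
gripper_width: 0.0118
```

```bash
python3 -c "from h import *; st()"
```

```text
{'time_s': 9.6667, 'tcp_pos': [0.401, 0.3291, 0.1341], 'eef_rot': [-179.9823, -0.0295, -0.6577], 'contact_force': [-1.7819, -0.8017, 8.1152], 'moment': [-0.666, 1.0043, -0.0387], 'gripper_width': 0.0118}
```

Emit:
{"name": "carry_out", "arguments": {
  "motion": [0,0,0,0,0,0.05,0.5,0,0,0,0,0,0.05,0.5,0,0,0,0,0,0.03,0.5,0,0,0,0,0,0,0.5,0,0,0,0,0,0,0.5]
}}

```text
time_s: 10.08
tcp_pos: [0.401, 0.3292, 0.1329]
eef_rot: [-180.0, -0.0, -0.7]
contact_force: [-2.5, -1.3, 10.0]
gripper_width: 0.012
```

```bash
python3 -c "from h import *; st()"
```

```text
{'time_s': 10.0833, 'tcp_pos': [0.401, 0.3292, 0.1329], 'eef_rot': [-179.9797, -0.034, -0.6559], 'contact_force': [-2.5111, -1.2551, 10.0136], 'moment': [-0.8607, 1.1401, -0.0641], 'gripper_width': 0.012}
```

Emit:
{"name": "carry_out", "arguments": {
  "motion": [0,0,0,0,0,0.03,0.5,0,0,0,0,0,0.02,0.5,0,0,0,0,0,0,0.5,0,0,0,0,0,0,0.5]
}}

```text
time_s: 10.42
tcp_pos: [0.401, 0.3292, 0.1325]
eef_rot: [-180.0, -0.0, -0.7]
contact_force: [-2.9, -2.9, 10.5]
gripper_width: 0.0116
```

```bash
python3 -c "from h import *; st()"
```

```text
{'time_s': 10.4167, 'tcp_pos': [0.401, 0.3292, 0.1325], 'eef_rot': [-179.9772, -0.0359, -0.6538], 'contact_force': [-2.9241, -2.883, 10.5008], 'moment': [-0.8336, 1.2104, -0.0089], 'gripper_width': 0.0116}
```

Emit:
{"name": "carry_out", "arguments": {
  "motion": [0,0,0,0,0,0.03,0.5,0,0,0,0,0,0.02,0.5,0,0,0,0,0,0,0.5,0,0,0,0,0,0,0.5]
}}

```text
time_s: 10.75
tcp_pos: [0.401, 0.3292, 0.1321]
eef_rot: [-180.0, -0.0, -0.7]
contact_force: [-2.7, -2.2, 10.7]
gripper_width: 0.0115
```

```bash
python3 -c "from h import *; st()"
```

```text
{'time_s': 10.75, 'tcp_pos': [0.401, 0.3292, 0.1321], 'eef_rot': [-179.9713, -0.04, -0.6536], 'contact_force': [-2.7262, -2.1518, 10.6855], 'moment': [-0.8887, 1.2877, -0.0479], 'gripper_width': 0.0115}
```

Emit:
{"name": "carry_out", "arguments": {
  "motion": [0,0,0,0,0,0.03,0.5,0,0,0,0,0,0,0.5,0,0,0,0,0,0,0.5]
}}

```text
time_s: 11.0
tcp_pos: [0.401, 0.3292, 0.132]
eef_rot: [-180.0, -0.0, -0.6]
contact_force: [-4.1, -1.9, 12.7]
gripper_width: 0.0115
```

```bash
python3 -c "from h import *; st()"
```

```text
{'time_s': 11.0, 'tcp_pos': [0.401, 0.3292, 0.132], 'eef_rot': [-179.9707, -0.0463, -0.6472], 'contact_force': [-4.087, -1.8535, 12.7485], 'moment': [-1.0097, 1.5861, -0.0784], 'gripper_width': 0.0115}
```

Emit:
{"name": "carry_out", "arguments": {
  "motion": [0,0,0,0,0,0.03,0.5,0,0,0,0,0,0.02,0.5,0,0,0,0,0,0,0.5,0,0,0,0,0,0,0.5]
}}

```text
time_s: 11.33
tcp_pos: [0.4011, 0.3292, 0.132]
eef_rot: [-180.0, -0.1, -0.6]
contact_force: [-5.5, -3.2, 17.7]
gripper_width: 0.0117
```

```bash
python3 -c "from h import *; st()"
```

```text
{'time_s': 11.3333, 'tcp_pos': [0.4011, 0.3292, 0.132], 'eef_rot': [-179.965, -0.0578, -0.6404], 'contact_force': [-5.53, -3.2123, 17.6762], 'moment': [-1.3676, 2.2749, -0.0144], 'gripper_width': 0.0117}
```

Bottomed: z is constant at 0.132 while the force climbs to 17.7 N. Now I'll turn on past the stop while keeping it pressed.

Emit:
{"name": "carry_out", "arguments": {
  "motion": [0,0,-1.5,0,0,0,0.5,0,0,-1.5,0,0,0,0.5,0,0,-1.5,0,0,0,0.5,0,0,0,0,0,0,0.5]
}}

```text
time_s: 11.67
tcp_pos: [0.4014, 0.3294, 0.132]
eef_rot: [-180.0, -0.1, 4.0]
contact_force: [-2.6, -2.7, 15.8]
gripper_width: 0.0117
```

```bash
python3 -c "from h import *; st()"
```

```text
{'time_s': 11.6667, 'tcp_pos': [0.4014, 0.3294, 0.132], 'eef_rot': [-179.9515, -0.0958, 3.9584], 'contact_force': [-2.6464, -2.6654, 15.8493], 'moment': [-1.2239, 1.3954, 0.0336], 'gripper_width': 0.0117}
```

Emit:
{"name": "carry_out", "arguments": {
  "motion": [0,0,-1.5,0,0,0,0.5,0,0,-1.5,0,0,0,0.5,0,0,0,0,0,0,0.5]
}}

```text
time_s: 11.92
tcp_pos: [0.4016, 0.3296, 0.132]
eef_rot: [-179.9, -0.1, 7.0]
contact_force: [-2.5, -3.0, 14.8]
gripper_width: 0.012
```

```bash
python3 -c "from h import *; st()"
```

```text
{'time_s': 11.9167, 'tcp_pos': [0.4016, 0.3296, 0.132], 'eef_rot': [-179.9396, -0.1146, 6.9558], 'contact_force': [-2.5276, -2.9834, 14.7815], 'moment': [-1.1262, 1.0896, -0.0477], 'gripper_width': 0.012}
```

Emit:
{"name": "carry_out", "arguments": {
  "motion": [0,0,-2.5,0,0,0.01,0.5,0,0,-2.5,0,0,0.01,0.5,0,0,-2.5,0,0,0,0.5,0,0,-2.5,0,0,0,0.5,0,0,-2.5,0,0,0,0.5,0,0,-2.5,0,0,0,0.5,0,0,0,0,0,0,0.5]
}}

```text
time_s: 12.5
tcp_pos: [0.4019, 0.3302, 0.132]
eef_rot: [-179.9, -0.2, 22.0]
contact_force: [-1.9, -0.8, 14.3]
gripper_width: 0.0116
```

```bash
python3 -c "from h import *; st()"
```

```text
{'time_s': 12.5, 'tcp_pos': [0.4019, 0.3302, 0.132], 'eef_rot': [-179.9287, -0.1912, 22.0318], 'contact_force': [-1.8582, -0.8252, 14.2889], 'moment': [-0.6071, 0.6951, -0.0125], 'gripper_width': 0.0116}
```

Emit:
{"name": "carry_out", "arguments": {
  "motion": [0,0,-2.5,0,0,0.01,0.5,0,0,-2.5,0,0,0.01,0.5,0,0,-2.5,0,0,0,0.5,0,0,-2.5,0,0,0,0.5,0,0,-2.5,0,0,0,0.5,0,0,-2.5,0,0,0,0.5,0,0,0,0,0,0,0.5]
}}

```text
time_s: 13.08
tcp_pos: [0.402, 0.3306, 0.132]
eef_rot: [-180.0, -0.2, 37.0]
contact_force: [-1.4, 0.3, 13.8]
gripper_width: 0.0119
```

```bash
python3 -c "from h import *; st()"
```

```text
{'time_s': 13.0833, 'tcp_pos': [0.402, 0.3306, 0.132], 'eef_rot': [-179.9607, -0.2419, 37.0382], 'contact_force': [-1.3774, 0.3393, 13.7745], 'moment': [-0.2943, 0.8177, -0.006], 'gripper_width': 0.0119}
```

Emit:
{"name": "carry_out", "arguments": {
  "motion": [0,0,-2.5,0,0,0.01,0.5,0,0,-2.5,0,0,0,0.5,0,0,-2.5,0,0,0,0.5,0,0,-2.5,0,0,0,0.5,0,0,-2.5,0,0,0,0.5,0,0,-2,0,0,0,0.5,0,0,-2,0,0,0,0.5,0,0,0,0,0,0,0.5]
}}

```text
time_s: 13.75
tcp_pos: [0.4021, 0.3307, 0.132]
eef_rot: [180.0, -0.3, 53.5]
contact_force: [-2.1, 0.2, 14.6]
gripper_width: 0.0119
```

```bash
python3 -c "from h import *; st()"
```

```text
{'time_s': 13.75, 'tcp_pos': [0.4021, 0.3307, 0.132], 'eef_rot': [179.9735, -0.2598, 53.5053], 'contact_force': [-2.0584, 0.2176, 14.5751], 'moment': [-0.1633, 0.9731, -0.0071], 'gripper_width': 0.0119}
```

Emit:
{"name": "carry_out", "arguments": {
  "motion": [0,0,0,0,0,-0.1,0.5,0,0,0,0,0,-0.15,0.5,0,0,0,0,0,-0.2,0.5,0,0,0,0,0,-0.2,0.5,0,0,0,0,0,-0.2,0.5,0,0,0,0,0,0,0.5]
}}

```text
time_s: 14.25
tcp_pos: [0.4017, 0.3304, 0.1394]
eef_rot: [180.0, -0.2, 53.3]
contact_force: [1.2, 2.2, 3.7]
gripper_width: 0.012
```

```bash
python3 -c "from h import *; st()"
```

```text
{'time_s': 14.25, 'tcp_pos': [0.4017, 0.3304, 0.1394], 'eef_rot': [179.9951, -0.1874, 53.347], 'contact_force': [1.2227, 2.2164, 3.7114], 'moment': [0.6711, -0.688, -0.0222], 'gripper_width': 0.012}
```

Emit:
{"name": "carry_out", "arguments": {
  "motion": [0,0,0,0,0,-0.15,0.5,0,0,0,0,0,-0.2,0.5,0,0,0,0,0,-0.2,0.5,0,0,0,0,0,-0.2,0.5,0,0,0,0,0,0,0.5]
}}

```text
time_s: 14.67
tcp_pos: [0.4004, 0.3283, 0.1455]
eef_rot: [-180.0, 0.1, 53.3]
contact_force: [0.2, 0.2, -0.6]
gripper_width: 0.0118
```

```bash
python3 -c "from h import *; st()"
```

```text
{'time_s': 14.6667, 'tcp_pos': [0.4004, 0.3283, 0.1455], 'eef_rot': [-179.9967, 0.0992, 53.2842], 'contact_force': [0.1688, 0.166, -0.5906], 'moment': [-0.1117, -0.0405, -0.0181], 'gripper_width': 0.0118}
```

Past the stop and free: −0.6 N, roughly the cap's weight. I'll lift clear and carry it above the tray.

Emit:
{"name": "carry_out", "arguments": {
  "motion": [0,0,0,0,0,-0.4,0.5,0,0,0,0,0,-0.6,0.5,0,0,0,0,0,-0.6,0.5,0,0,0,0,0,-0.8,0.5,0,0,0,0,0,-1,0.5,0,0,0,0,0,-1,0.5,0,0,0,0,0,-1,0.5,0,0,0,0,0,-1,0.5,0,0,0,0,0,-0.6,0.5,0,0,0,0,0,0,0.5]
}}

```text
time_s: 15.5
tcp_pos: [0.4014, 0.3298, 0.2178]
eef_rot: [-180.0, -0.2, 53.3]
contact_force: [0.1, 0.2, -0.7]
gripper_width: 0.0119
```

Emit:
{"name": "carry_out", "arguments": {
  "motion": [0,0,0,0.15,1,0,0.5,0,0,0,0.3,1.98,0,0.5,0,0,0,0.3,1.98,0,0.5,0,0,0,0.3,1.98,0,0.5,0,0,0,0.3,1.98,0,0.5,0,0,0,0.3,1.98,0,0.5,0,0,0,0.3,1.98,0,0.5,0,0,0,0.3,1.98,0,0.5,0,0,0,0.3,1.98,0,0.5,0,0,0,0.3,1.98,0,0.5,0,0,0,0.3,1.98,0,0.5,0,0,0,0.3,1.98,0,0.5,0,0,0,0.3,1.98,0,0.5,0,0,0,0.15,1,0,0.5,0,0,0,0,0,0,0.5,0,0,0,0,0,0,0.5]
}}

```text
time_s: 16.83
tcp_pos: [0.6306, 0.2057, 0.2147]
eef_rot: [-179.9, 0.1, 53.2]
contact_force: [-1.1, -0.1, -0.5]
gripper_width: 0.0112
```

```bash
python3 - <<'E'
from h import *
st()
c=r.capture('wrist'); np.savez('pics/w4',**c); d=r.capture('side')
cv2.imwrite('pics/w4.png',np.hstack([cv2.resize(c['pixels'],(480,360)),cv2.resize(d['pixels'][80:380,100:350],(300,360))])[:,:,::-1])
print(proj(c,(.636,.204,.016))*.75)
E
```

```text
{'time_s': 16.8333, 'tcp_pos': [0.6306, 0.2057, 0.2147], 'eef_rot': [-179.9495, 0.0878, 53.2259], 'contact_force': [-1.143, -0.0827, -0.4583], 'moment': [-0.1816, 0.0345, 0.0137], 'gripper_width': 0.0112}
[245.12095573 153.60324815]
```

View pics/w4.png

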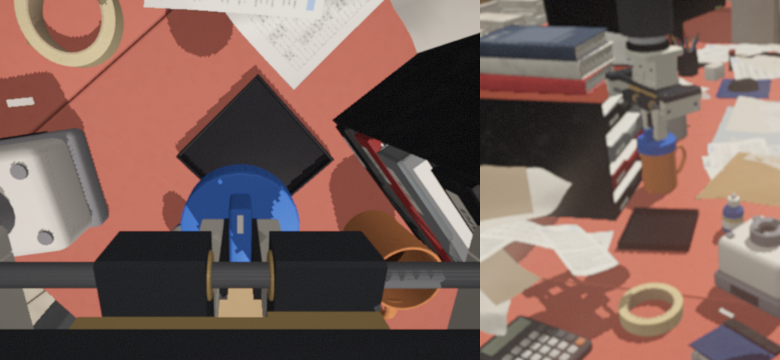

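The left half shows the cap upright in the jaws above the tray. The tray corners are at (178,157), (258,73) and (332,160), and the drawer unit's lower edge runs (337,122)–(445,262). I'll check the tray centre and the clearance to the drawers.

```bash
python3 - <<'E'
from h import *
c=dict(np.load('pics/w4.npz'))
f=lambda x,y,z: ray_z(c,x/.75,y/.75,z)[:2].round(4)
A,B,C=[f(*p,.016) for p in((178,157),(258,73),(332,160))]
print('corners',A,B,C,np.linalg.norm(A-B),np.linalg.norm(C-B),'centre',(A+C)/2)
for z in(0,.1,.2): print('drawer',z,f(337,122,z),f(445,262,z))
E
```

```text
corners [0.5666 0.2506] [0.7037 0.2707] [0.7179 0.1325] 0.13856558014167877 0.13892760704769946 centre [0.64225 0.19155]
drawer 0 [0.7502 0.1645] [ 0.7719 -0.1048]
drawer 0.1 [0.7315 0.1936] [ 0.7474 -0.0039]
drawer 0.2 [0.7129 0.2227] [0.723  0.0971]
```

Emit:
{"name": "carry_out", "arguments": {
  "motion": [0,0,0,-0.4,0.13,0.4,0.5,0,0,0,-0.4,0.12,1,0.5,0,0,0,0,0,1.5,0.5,0,0,0,0,0,1.5,0.5,0,0,0,0,0,1.5,0.5,0,0,0,0,0,1.5,0.5,0,0,0,0,0,1.5,0.5,0,0,0,0,0,1.5,0.5,0,0,0,0,0,1.5,0.5,0,0,0,0,0,1.5,0.5,0,0,0,0,0,1.5,0.5,0,0,0,0,0,1,0.5,0,0,0,0,0,0.7,0.5,0,0,0,0,0,0.4,0.5,0,0,0,0,0,0,0.5,0,0,0,0,0,0,0.5]
}}

```text
time_s: 18.27
tcp_pos: [0.6281, 0.1986, 0.0463]
eef_rot: [180.0, -0.0, 53.3]
contact_force: [-0.8, -0.9, -0.6]
gripper_width: 0.0115
```

```bash
python3 -c "from h import *; st()"
```

```text
{'time_s': 18.2667, 'tcp_pos': [0.6281, 0.1986, 0.0463], 'eef_rot': [179.9798, -0.026, 53.3134], 'contact_force': [-0.7674, -0.9128, -0.6318], 'moment': [-0.1707, -0.0112, -0.0291], 'gripper_width': 0.0115}
```

Need about 16 mm more, taken slowly.

Emit:
{"name": "carry_out", "arguments": {
  "motion": [0,0,0,0,0,0.4,0.5,0,0,0,0,0,0.4,0.5,0,0,0,0,0,0.3,0.5,0,0,0,0,0,0.2,0.5,0,0,0,0,0,0.1,0.5,0,0,0,0,0,0,0.5,0,0,0,0,0,0,0.5]
}}

```text
time_s: 18.85
tcp_pos: [0.6279, 0.1985, 0.0318]
eef_rot: [180.0, 0.0, 53.3]
contact_force: [0.6, 0.3, -0.9]
gripper_width: 0.0115
```

Emit:
{"name": "carry_out", "arguments": {
  "motion": [0,0,0,0,0,0.05,0.5,0,0,0,0,0,0.05,0.5,0,0,0,0,0,0,0.5,0,0,0,0,0,0,0.5]
}}

```text
time_s: 19.18
tcp_pos: [0.6279, 0.1985, 0.0309]
eef_rot: [180.0, -0.0, 53.3]
contact_force: [0.2, 0.3, -0.6]
gripper_width: 0.0117
```

Emit:
{"name": "carry_out", "arguments": {
  "motion": [0,0,0,0,0,0.05,0.5,0,0,0,0,0,0,0.5,0,0,0,0,0,0,0.5]
}}

```text
time_s: 19.43
tcp_pos: [0.6279, 0.1984, 0.0303]
eef_rot: [-180.0, 0.0, 53.3]
contact_force: [-0.1, 0.3, -1.4]
gripper_width: 0.0117
```

Emit:
{"name": "carry_out", "arguments": {
  "motion": [0,0,0,0,0,0.05,0.5,0,0,0,0,0,0,0.5,0,0,0,0,0,0,0.5]
}}

```text
time_s: 19.68
tcp_pos: [0.628, 0.1985, 0.0301]
eef_rot: [180.0, -0.0, 53.3]
contact_force: [-1.3, -0.5, 2.1]
gripper_width: 0.0117
```

Emit:
{"name": "carry_out", "arguments": {
  "motion": [0,0,0,0,0,0.03,0.5,0,0,0,0,0,0,0.5,0,0,0,0,0,0,0.5]
}}

```text
time_s: 19.93
tcp_pos: [0.628, 0.1986, 0.0301]
eef_rot: [180.0, -0.0, 53.3]
contact_force: [-2.4, -0.1, 5.4]
gripper_width: 0.0115
```

Touchdown at z=0.030, as expected. I'll relieve the force, open slowly and rise.

Emit:
{"name": "carry_out", "arguments": {
  "motion": [0,0,0,0,0,-0.04,0.5,0,0,0,0,0,0,1.2,0,0,0,0,0,0,1.4,0,0,0,0,0,0,1.8,0,0,0,0,0,0,2.5,0,0,0,0,0,0,3.5,0,0,0,0,0,0,4,0,0,0,0,0,0,4,0,0,0,0,0,0,4,0,0,0,0,0,0,4]
}}

```text
time_s: 20.77
tcp_pos: [0.6279, 0.1985, 0.0299]
eef_rot: [-180.0, -0.0, 53.3]
contact_force: [0.7, 0.2, -0.1]
gripper_width: 0.0398
```

Emit:
{"name": "carry_out", "arguments": {
  "motion": [0,0,0,0,0,-0.3,4,0,0,0,0,0,-0.5,4,0,0,0,0,0,-1,4,0,0,0,0,0,-1.5,4,0,0,0,0,0,-1.5,4,0,0,0,0,0,-1.5,4,0,0,0,0,0,-1.5,4,0,0,0,0,0,-1.5,4,0,0,0,0,0,-1.5,4,0,0,0,0,0,-1.5,4,0,0,0,0,0,-1.5,4,0,0,0,0,0,-1.5,4,0,0,0,0,0,-1.5,4,0,0,0,0,0,0,4,0,0,0,0,0,0,4]
}}

```text
time_s: 22.02
tcp_pos: [0.6284, 0.1988, 0.1999]
eef_rot: [179.9, -0.2, 53.3]
contact_force: [-0.1, -0.3, -0.2]
gripper_width: 0.0396
```

```bash
python3 - <<'E'
from h import *
st()
c=r.capture('wrist'); d=r.capture('scene')
cv2.imwrite('pics/w5.png',np.hstack([cv2.resize(c['pixels'],(480,360)),cv2.resize(d['pixels'][160:340,190:350],(320,360))])[:,:,::-1])
print(proj(c,(.628,.1985,.03))*.75)
E
```

```text
{'time_s': 22.0167, 'tcp_pos': [0.6284, 0.1988, 0.1999], 'eef_rot': [179.939, -0.1654, 53.3032], 'contact_force': [-0.066, -0.2579, -0.1567], 'moment': [-0.2138, 0.0009, 0.0099], 'gripper_width': 0.0396}
[240.45221441 161.83505102]
```

View pics/w5.png

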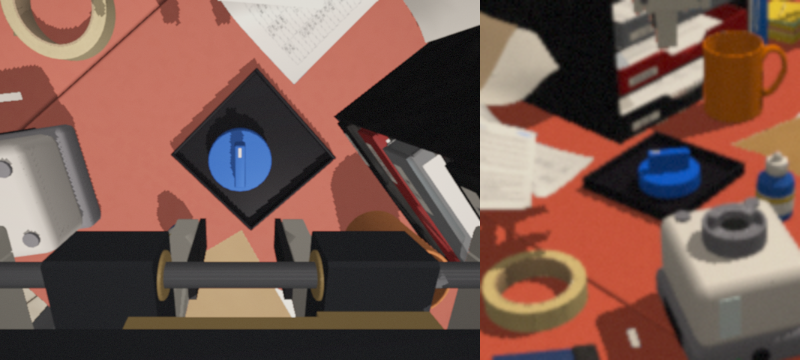

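The picture shows the cap upright inside the tray, at (240,160) in the left half, with the bar on top and the neck open. The mug, ink bottle and tape haven't moved. The gripper is clear, so I'm handing in.

```bash
python3 -c "from h import *; st(); print(r.close_job())"
```

```text
{'time_s': 22.1167, 'tcp_pos': [0.6275, 0.1984, 0.1979], 'eef_rot': [-179.9783, 0.0038, 53.2897], 'contact_force': [-0.0209, -0.2425, -0.2554], 'moment': [-0.193, -0.0013, 0.0049], 'gripper_width': 0.0403}
the job is handed in; nothing more can be done
None
```

The humidifier is open, and the blue cap is standing upright in the black drip tray. I handed the job in at about 22 s of the 64 s allowed.

- **First stop:** I turned the cap counter-clockwise and felt the stop about 29–30° from closed. The twist reached about 0.57 Nm there, below the roughly 1 Nm at which it breaks, and I backed off just short of it.
- **Press and turn:** I pressed the cap down 7.1 mm until it bottomed. I then held it down with 14–18 N while turning it on to about 82°, with almost no twist.
- **Lift and set down:** The cap came straight up freely. It touched down in the tray at about 5 N.

**Last checks:** The final pictures show the cap upright inside the tray and the neck open. The mug, ink bottle and tape roll looked undisturbed, and the gripper was clear with no contact force.

**Disagreements:** My first tray-centre estimate was about 14 mm off the closer look. I set the cap about 15 mm off the tray's centre, towards the robot, to keep the gripper clear of the drawers. No check failed.

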